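# Lock the amplifier's access cover and take the key

### The arm

A 6-joint arm with a two-finger parallel gripper is mounted at the origin on the work surface. World frame = base frame: x ahead of the robot, y to its left, z up, the work surface at z = 0. Lengths are in m, angles in rad, forces in N, time in s.
With the tool pointing down it reaches from about 0.35 to 0.975 m from the base axis. Payload 4.9 kg.
Tool frame: the origin (TCP) lies at the very end of the fingers, on their centre line; the grasp point (between the pads) lies 19 mm behind it (grip_depth is the distance from the TCP to the grasp point, in m); z points along the fingers, y is the line along which they close (so a half turn about z gives the same grasp; the last joint's range is limited). The gripper opens to 85 mm and grips with 20 to 120 N. Pads are 22 mm wide; open, the fingers measure 114 mm over their backs; the gripper's body (76 mm by 85 mm) begins 54 mm behind the grasp point. The pads swing forward as they close: fully open they stand 13 mm farther back than shut.
Start: joints at [1.223, 0.053, 1.613, -0, 1.476, -0.119], TCP at [0.142, 0.609, 0.231] pointing down, gripper open.
Joint ranges: [-3.01, 3.01], [-1.01, 2.22], [0.06, 2.58], [-1.02, 4.17], [0.09, 2.62], [-3.14, 3.14]. Speed limits (rad/s): [2.57, 2.57, 3.14, 3.14, 3.14, 3.14].

### API

Orientations are given as a 3x3 rotation matrix whose columns are the frame's x, y, z axes.
In Python, from station import * gives the robot as it stands. The module is installed in compiled form; this text tells all that it offers. Calls block until the motion is done:
- move_pose(position, orientation): joint-space move of the TCP to a pose.
- move_straight(position, feed=0.15, rotation=None, f_stop=None): straight line of the TCP; rotation=None keeps the orientation; feed is the mean speed in m/s. With f_stop (N) it stops when the force on the tool has changed by that much, and returns True; else False.
- move_j(angles): joint-space move.
- gripper_to(opening, squeeze=None): finger opening in m; squeeze is the grip in N (None keeps the last); returns when the fingers have stopped.
- dwell(seconds).
- solve_ik(position, orientation): joint angles nearest the present ones, or None.
- grab_frame(name): name is "side" or "top"; returns the picture (384x512x3 uint8, red, green, blue); there is no depth.
- camera_model(name): a dict with "mtx" (3x3 intrinsics, pixels), "view" (4x4, takes a point from world to camera coordinates). Camera axes: x right, y up, looking along -z (the intrinsics and any distortion apply to the point x, -y, -z); pixel columns grow to the right and rows downward; lengths in m; the calibration is good to about 2 mm. A picture is of the moment at which its call begins. camera_model takes no time and is no camera call.
A pose or a line that the arm cannot do raises IKError and nothing moves.
- hand_in(): hands the job in; it is judged then, once.
Readings, each from a call of its own:
- current_time_s(): time.
- current_q(): joint angles.
- current_joint_vel(): joint speeds.
- current_joint_torque(): joint torques, N m.
- current_ee_pos(): TCP position.
- current_ee_rot(): TCP orientation.
- current_wrist_force(): force on the tool from outside, world axes, zero at the start.
- current_torque(): the same for the moment, N m.
- current_opening(): finger opening in m.
- current_finger_force(): force on a finger pad.
Only numpy, scipy, OpenCV 4.12 (cv2) and the standard library are available. Lean on these libraries where they do the work, as an engineer would, in place of code of your own. Each camera call takes 0.05 s, during which the arm holds its last target. There are 200 camera calls.

### The job

Lock the amplifier's access cover: turn the key that stands in the lock clockwise until it comes up firm against its stop, with the bolt hard home in the keeper, but without straining the key. Then turn it back to where it will come out, draw it out and set it down in the round wooden dish, not dropping it in from a height and not disturbing the solder spool, the hand microphone or the multimeter.

Things in the scene. Friction and masses are not known exactly. Their poses are not given: they have to be found in the camera images.
- amp: Radio amplifier, a grey steel case 280 (x) x 240 (y) x 117 mm high, fixed to the table; black front panel with knobs and meter on its +x face. Origin: centre of its underside, z up. On top a dark access cover carries an aluminium lock case 54 x 50 x 24 mm; ahead of it (+x), on the front rail, sits the steel keeper.
- shell: The lock's fixed steel nose, 28 mm across. Origin: centre of its flat face, on the lock's vertical axis, 145 mm above the table. Round keyhole with a notch towards the amplifier's +x. The key's nib is trapped under it: the key comes straight up only with its x along the amplifier's x (within about 0.1 rad), as at the start. The key must not lean on it with more than 15 N.
- plug: The lock's turning plug, hidden inside; origin on the lock's axis, 117 mm above the table. Only the key turns it, and it pushes the bolt out. It loads the key's flat tang by about 10 N for each 0.045 N m of turning moment: free turning takes about 0.02 to 0.04 N m; firm against the stop means 0.07 to 0.12 N m (14 to 30 N on the tang); more strains the key.
- key: The key, upright in the lock and pushed fully in at the start. Origin: tip of the steel shank; z up along the shank. Shank 12 mm thick, 23 mm long, 14 mm of it in the lock when seated, 0.8 mm side play. A 3 mm nib on its side points to the key's +x. Mass 40 to 65 g. It stays at whatever angle it is left; it has about 0.1 rad of free play before the bolt moves.
- key_head (a point): Centre of the key's black plastic head, 38 mm above the shank's tip; the head measures x 26, y 10 (grip it across y), z 30 mm. Turned clockwise from above the key meets a firm stop, at 0.75 to 1.35 rad from the start depending on how the keeper is set: the bolt is then home. The stop gives a little: some 0.05 N m more for each 0.1 rad past it.
- bolt_tip (a point): Centre of the front end of the steel bolt (14 mm wide, 7 mm high), on its way from the lock case to the keeper along the amplifier's +x; about 9 mm of travel for 1.2 rad of key. The bolt stays where it is pushed when the key is turned back.
- keeper: Steel box keeper, 30 mm wide, 14 mm high, open towards the bolt. Origin: foot of its end wall, against which the bolt's front end stops (same x in this frame); x as the amplifier's x. It is set in or out by up to 4 mm, differently each time.
- dish: Round shallow wooden dish, loose, 124 mm over the rim, 22 mm high. Origin: centre of its underside. It stands to the left or right of the amplifier.
- dish_in (a point): Centre of the dish's inner floor, 6 mm above the table.
- spool: Bystander: solder spool, 58 mm across, 48 mm high, standing upright; origin: centre of its underside.
- mic: Bystander: black hand microphone lying flat, 65 (its x) x 59 x 28 mm; origin: centre of its underside.
- meter: Bystander: multimeter lying flat, 150 (its x) x 75 x 41 mm; origin: centre of its underside.
There are look-alikes about, which are no part of the job. What is shaped like the key but yellow is not meant.

How it is judged:
On the way, in this order (a step that is already met when the one before it is completed fails the run):
1. the key, turned in the lock, is firm against its stop: the plug loads it with over 14 N while the bolt's front end is within 0.6 mm of the keeper's end wall (x of bolt_tip in the frame of keeper above -0.0006 m and distance between key and shell below 0.018 m and angle between the x axis of key and the x axis of amp, either way round above 0.6 rad and contact force between key and plug above 14 N), for 0.1 s.
2. the key is drawn out of the lock: its tip more than 3 mm above the lock's face (z of key in the frame of shell above 0.003 m), for 0.1 s.
At the end, for the whole second after the job is handed in: The bolt's front end is within 0.6 mm of the keeper's end wall; the key, released and at rest, lies in the dish: its tip and the centre of its head both within 58 mm of the dish's centre as seen from above, tip below 30 mm and head below 50 mm; the dish stands level (within 0.1 rad) (x of bolt_tip in the frame of keeper above -0.0006 m and horizontal distance between each of key_head, key and dish_in below 0.058 m and height (world z) of key_head below 0.05 m and height (world z) of key below 0.03 m and linear speed of key below 0.02 m/s and contact force between the fingers and key below 0.1 N and angle between dish's own z axis and vertical below 0.1 rad); the robot touches nothing.
It fails at once if the key is forced: it leans or pulls on the lock's nose with over 15 N, or its tang is loaded by the plug with over 30 N (contact force between key and shell above 15 N or contact force between key and plug above 30 N).
It fails at once if the key is dropped: let go with its tip more than 40 mm above the dish's floor, away from the lock (contact force between the fingers and key below 0.02 N and z of key in the frame of dish_in above 0.04 m and distance between key and shell above 0.03 m).
It fails at once if a bystander (solder spool, microphone or multimeter) is moved more than 15 mm (distance of any of spool, mic, meter from where it was at the start of the episode above 0.015 m).
It also fails if it takes over 72 s, if anything falls off the work surface, if the arm or the gripper's body presses on something with over 40 N, if the wrist force passes 120 N, or if a joint passes its speed limit or range.

## Working session

There is one attempt and no reset: what is moved stays moved. The work goes in short steps, each a Python script; the robot and the scene stay as the last script left them, time stands still between calls to the robot, and variables do not carry over. Pictures are saved under pics/ and viewed, at most 10 in all, crops included, and the job is handed in when it is done.

```bash
mkdir -p pics; ls; python3 - <<'E'
from station import *
import cv2,numpy as np
for n in("side","top"):
    im=grab_frame(n); cv2.imwrite(f"pics/{n}0.png",cv2.cvtColor(im,cv2.COLOR_RGB2BGR))
    c=camera_model(n); print(n,{k:(np.round(v,4).tolist() if hasattr(v,'shape') else v) for k,v in c.items()})
print(current_ee_rot(),current_time_s(),current_wrist_force())
E
```

```text
pics
side {'mtx': [[460.1174, 0.0, 257.0299], [0.0, 460.1174, 185.8025], [0.0, 0.0, 1.0]], 'view': [[0.8144, -0.5802, -0.0063, -0.4758], [0.3761, 0.5196, 0.7672, -0.3136], [-0.4419, -0.6272, 0.6414, -0.88], [0.0, 0.0, 0.0, 1.0]]}
top {'mtx': [[409.4997, 0.0, 255.6446], [0.0, 409.4997, 187.4076], [0.0, 0.0, 1.0]], 'view': [[-0.017, -0.9998, 0.0072, 0.0075], [0.9983, -0.0166, 0.0555, -0.5407], [-0.0554, 0.0081, 0.9984, -0.9969], [0.0, 0.0, 0.0, 1.0]]}
[[-9.73939441e-01  2.26807332e-01 -6.32277768e-04]
 [ 2.26808111e-01  9.73937860e-01 -1.76778892e-03]
 [ 2.14851770e-04 -1.86512507e-03 -9.99998238e-01]] 0.1 [-0.42970018 -0.09909563 -0.30897111]
```

View pics/top0.png

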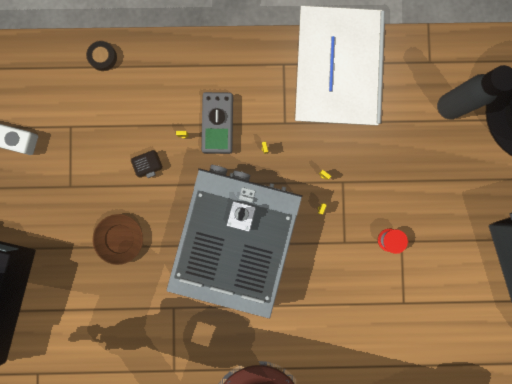

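View pics/side0.png

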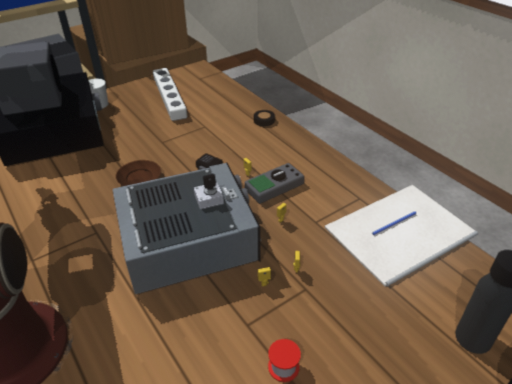

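```bash
cat > h.py <<'E'
from station import *
import cv2,numpy as np
def ray(n,uv):
    c=camera_model(n);V=np.array(c["view"]);K=np.array(c["mtx"])
    d=np.array([(uv[0]-K[0,2])/K[0,0],-(uv[1]-K[1,2])/K[1,1],-1.])
    R=V[:3,:3];return -R.T@V[:3,3],R.T@d
def onz(n,uv,z):
    o,d=ray(n,uv);return o+d*(z-o[2])/d[2]
def proj(n,p):
    c=camera_model(n);V=np.array(c["view"]);K=np.array(c["mtx"])
    q=V[:3,:3]@np.asarray(p)+V[:3,3];return np.array([K[0,2]+K[0,0]*q[0]/-q[2],K[1,2]+K[1,1]*q[1]/q[2]])
def tri(a,b):
    (o,d),(p,e)=ray("top",a),ray("side",b)
    s=np.linalg.lstsq(np.c_[d,-e],p-o,rcond=None)[0]
    x,y=o+d*s[0],p+e*s[1];return (x+y)/2,np.linalg.norm(x-y)
def save(n,name,box=None,k=1):
    im=cv2.cvtColor(grab_frame(n),cv2.COLOR_RGB2BGR)
    if box: im=im[box[1]:box[3],box[0]:box[2]]
    cv2.imwrite("pics/"+name,cv2.resize(im,None,fx=k,fy=k,interpolation=cv2.INTER_CUBIC));return im
E
python3 - <<'E'
import cv2,numpy as np
t=cv2.imread("pics/top0.png");s=cv2.imread("pics/side0.png")
a=cv2.resize(t[180:240,210:270],None,fx=10,fy=10,interpolation=cv2.INTER_CUBIC)[:,:395]
a=cv2.resize(t[182:236,218:262],None,fx=9,fy=9,interpolation=cv2.INTER_CUBIC)
b=cv2.resize(s[165:219,195:239],None,fx=9,fy=9,interpolation=cv2.INTER_CUBIC)
cv2.imwrite("pics/c1.png",np.hstack([a,b]))
cv2.imwrite("pics/c2.png",cv2.resize(t[160:322,80:306],None,fx=3.5,fy=3.5,interpolation=cv2.INTER_CUBIC))
E
```

```text
(no output)
```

View pics/c1.png

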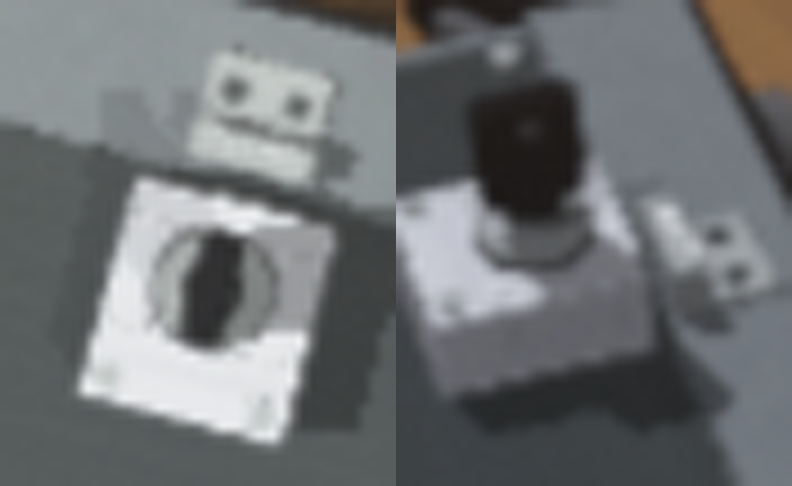

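View pics/c2.png

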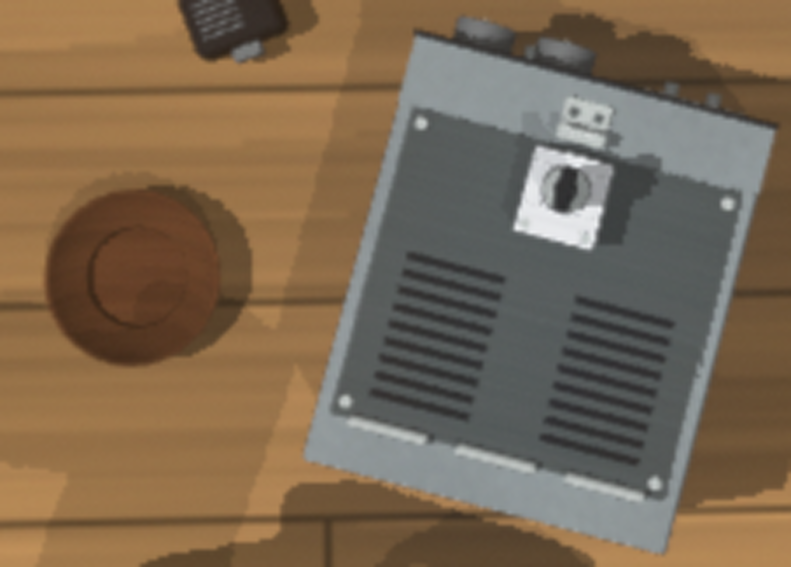

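```bash
python3 - <<'E'
from h import *
c=lambda p,o,k:(np.array(p)+.5)/k-.5+o
C=[onz("top",c(p,(80,160),3.5),.117) for p in[(415,30),(778,125),(665,553),(305,460)]]
C=np.array(C)[:,:2]
print(C,np.linalg.norm(np.diff(C,axis=0),axis=1))
for a,b in((3,0),(2,1),(1,0),(2,3)):
    d=C[b]-C[a];print(np.arctan2(d[1],d[0]))
L=np.array([onz("top",c(p,(218,182),9),.141) for p in[(135,180),(335,228),(283,445),(80,395)]])[:,:2]
print("case",L.mean(0),[np.arctan2(*(L[b]-L[a])[::-1]) for a,b in((3,0),(2,1),(1,0),(2,3))],np.linalg.norm(np.diff(L,axis=0),axis=1))
# shell: grey/white vs dark mask
t=cv2.imread("pics/top0.png");s=cv2.imread("pics/side0.png")
print("shell",onz("top",c((214,289),(218,182),9),.145))
def blob(im,box,th):
    x0,y0,x1,y1=box;m=(im[y0:y1,x0:x1].max(2)<th).astype(np.uint8)
    n,l,st,ce=cv2.connectedComponentsWithStats(m);i=1+st[1:,4].argmax();print(st[i],ce[i]+(x0,y0));
    M=cv2.moments((l==i).astype(np.uint8),True);print("ang",.5*np.arctan2(2*M['mu11'],M['mu20']-M['mu02']));return ce[i]+(x0,y0)
a=blob(t,(232,204,252,224),75);b=blob(s,(200,168,220,192),45)
print("head top",onz("top",a,.18),onz("top",a,.169),"side",onz("side",b,.169),tri(a,b))
m=cv2.inRange(cv2.cvtColor(t,cv2.COLOR_BGR2HSV),(0,120,30),(14,255,140));m[:,:85]=0;m[:,160:]=0;m[:205]=0;m[275:]=0
cn=max(cv2.findContours(m,0,1)[0],key=cv2.contourArea);e=cv2.minEnclosingCircle(cn);print(e,onz("top",e[0],.022))
for d in(62,-62):print(onz("top",(e[0][0]+d/62*e[1],e[0][1]),.022))
q=current_q()
E
```

```text
[[ 0.57996945  0.12628983]
 [ 0.51569121 -0.10324487]
 [ 0.24980358 -0.02647831]
 [ 0.31123685  0.19744877]] [0.238365   0.27674779 0.23220117]
-0.2588537934787337
-0.2810745271575428
1.2977531736151207
1.3030391909615713
case [0.47217501 0.03268249] [np.float64(-0.26449964173511), np.float64(-0.2523405580108918), np.float64(1.3185566192546476), np.float64(1.312989269692765)] [0.04931279 0.05324845 0.04995764]
shell [0.47763211 0.03112004 0.145     ]
[ 7  4  6 12 53] [241.32075472 213.60377358]
ang -1.325342782922428
[  3   7  12  14 138] [208.88405797 181.0942029 ]
ang 1.4309501032688696
head top [0.4780414  0.03016996 0.18      ] [0.47795522 0.0304764  0.169     ] side [0.47712647 0.02827456 0.169     ] (array([0.47808033, 0.03045393, 0.16708256]), np.float64(0.00031866125779673603))
((117.33697509765625, 238.69085693359375), 25.716447830200195) [0.42108591 0.3367954  0.022     ]
[0.41999377 0.27440628 0.022     ]
[0.42217708 0.39912872 0.022     ]
```

```bash
cat >> h.py <<'E'
AX=np.array([.4778,.0306]);YAW=-.26
def R(yaw):
    s,c=np.sin(yaw),np.cos(yaw)
    return np.array([[-c,-s,0],[-s,c,0],[0,0,-1.]])
def wr(n=5):
    F=[];T=[]
    for _ in range(n):
        F.append(current_wrist_force());T.append(current_torque());dwell(.01)
    return np.mean(F,0),np.mean(T,0)
E
python3 - <<'E'
from h import *
np.set_printoptions(precision=4,suppress=True)
move_pose([AX[0],AX[1],.27],R(YAW)); gripper_to(.045,20)
print(current_time_s(),current_q(),wr())
move_straight([AX[0],AX[1],.153],feed=.08)
print(current_time_s(),current_ee_pos()); print(wr())
f0,t0=wr(8); np.save("w0.npy",[f0,t0])
for o in np.arange(.024,.0085,-.002):
    gripper_to(o,20); f,t=wr(); print(round(o,4),current_opening(),current_finger_force(),f-f0,t-t0)
    if np.linalg.norm((f-f0)[:2])>3 or current_opening()>o+.0012: break
print(current_time_s())
save("top","t1.png",(218,182,262,236),9)
E
```

```text
2.9583 [-0.0914 -0.3281  1.8931 -0.      1.5767 -1.4025] (array([-0.3582,  0.2126, -0.0125]), array([-0.0029, -0.018 ,  0.0094]))
4.6167 [0.4782 0.0306 0.1537]
(array([-0.2689, -0.1209, -0.1997]), array([ 0.0156,  0.0049, -0.0171]))
0.024 0.024163126866113164 0.0 [-0.4548 -0.2274  0.5046] [0.0246 0.0015 0.0013]
0.022 0.022033301896027313 0.0 [-0.3731  0.3151  0.289 ] [ 0.0011  0.0281 -0.0011]
0.02 0.02039295789065519 0.0 [-0.3027  0.177   0.1889] [-0.0006  0.0144  0.0112]
0.018 0.01773461844490736 0.0 [-0.3055  0.3834  0.2673] [ 0.0263 -0.017   0.0133]
0.016 0.015623911257853939 0.0 [-0.1814 -0.0906  0.4068] [0.036  0.0069 0.0067]
0.014 0.013931331570701116 0.0 [-0.1655  0.171   0.5961] [0.0189 0.0072 0.0206]
0.012 0.011981035327424193 0.007203955356089864 [-0.6463  0.2035  0.0724] [0.02   0.0142 0.009 ]
0.01 0.00993101117778612 8.583368165418506 [-0.5024 -0.0362  0.5625] [-0.0772  0.066   0.0202]
6.9083
```

```bash
cat > turn.py <<'E'
from h import *
import json,sys
np.set_printoptions(precision=3,suppress=True)
f0,t0=np.load("w0.npy")
def step(st,yaw,n=12):
    """turn tool to yaw, then yield laterally to the force on the tool"""
    move_straight(st["p"],feed=.02,rotation=R(yaw)); st["yaw"]=yaw
    f,t=wr(n); f-=f0;t-=t0
    if np.linalg.norm(f)>1.5: st["p"]=(np.array(st["p"])+np.clip(f*5e-5,-3e-4,3e-4)).tolist()
    json.dump(st,open("st.json","w"))
    e=current_ee_rot();ya=np.arctan2(-e[0,1],e[1,1])
    print(f"{current_time_s():.2f} cmd {yaw-YAW:.3f} act {ya-YAW:.3f}",f,t,np.array(st['p'])*1e3,flush=True);return f,t
E
python3 - <<'E'
from turn import *
gripper_to(.0,40); f,t=wr(15); print(current_opening(),current_finger_force(),f-f0,t-t0)
st=dict(p=[AX[0],AX[1],.153],yaw=YAW)
for a in (.04,.08,.12,.17,.22,.28,.34,.40):
    f,t=step(st,YAW-a)
    if abs(t[2])>.075 or np.linalg.norm(f)>8: print("stop");break
E
```

```text
0.009433055548158435 41.18801638484001 [-0.802 -0.937  0.667] [-0.181  0.103  0.008]
7.65 cmd -0.040 act -0.039 [-1.43  -1.4    1.319] [-0.263  0.189  0.018] [477.729  30.53  153.066]
8.00 cmd -0.080 act -0.079 [-1.336 -1.741  1.266] [-0.374  0.203  0.017] [477.662  30.443 153.129]
8.35 cmd -0.120 act -0.119 [-1.312 -1.942  0.944] [-0.369  0.141  0.018] [477.596  30.346 153.176]
8.70 cmd -0.170 act -0.169 [-0.847 -1.474  0.404] [-0.327  0.048  0.015] [477.554  30.272 153.197]
9.05 cmd -0.220 act -0.219 [ 0.032 -1.325 -0.289] [-0.261 -0.037  0.035] [477.554  30.272 153.197]
9.40 cmd -0.280 act -0.279 [ 0.15  -1.175 -0.851] [-0.256 -0.074  0.028] [477.554  30.272 153.197]
9.75 cmd -0.340 act -0.338 [ 0.246 -1.226 -1.29 ] [-0.241 -0.092  0.035] [477.566  30.211 153.132]
10.10 cmd -0.400 act -0.399 [-0.238 -0.856 -1.114] [-0.19  -0.067  0.029] [477.566  30.211 153.132]
```

```bash
python3 - <<'E'
from turn import *
st=json.load(open("st.json"));a=.40;h=[]
while a<1.55:
    a+=.06 if a<.68 else .03
    f,t=step(st,YAW-a,14 if a<.7 else 25)
    if abs(t[2])>.065 or np.linalg.norm(f)>8: print("stop");break
E
```

```text
10.47 cmd -0.460 act -0.459 [-0.114 -0.759 -0.951] [-0.184 -0.073  0.039] [477.566  30.211 153.132]
10.83 cmd -0.520 act -0.519 [ 0.109 -0.959 -1.022] [-0.181 -0.025  0.037] [477.566  30.211 153.132]
11.20 cmd -0.580 act -0.579 [-0.232 -0.7   -0.888] [-0.185 -0.026  0.019] [477.566  30.211 153.132]
11.57 cmd -0.640 act -0.639 [-0.327 -0.787 -0.719] [-0.211  0.009  0.033] [477.566  30.211 153.132]
12.03 cmd -0.700 act -0.699 [-0.436 -1.127 -0.697] [-0.23   0.025  0.024] [477.566  30.211 153.132]
12.48 cmd -0.730 act -0.730 [-0.515 -1.426 -0.955] [-0.243  0.053  0.04 ] [477.54   30.14  153.084]
12.94 cmd -0.760 act -0.760 [-0.945 -0.949 -0.786] [-0.202  0.093  0.035] [477.493  30.092 153.045]
13.40 cmd -0.790 act -0.790 [-0.665 -0.675 -0.29 ] [-0.146  0.081  0.046] [477.493  30.092 153.045]
13.86 cmd -0.820 act -0.820 [-0.784 -0.353 -0.187] [-0.102  0.082  0.042] [477.493  30.092 153.045]
14.32 cmd -0.850 act -0.850 [-0.641 -0.184  0.232] [-0.086  0.08   0.037] [477.493  30.092 153.045]
14.78 cmd -0.880 act -0.880 [-0.854 -0.112  0.259] [-0.063  0.069  0.033] [477.493  30.092 153.045]

[... 904 characters left out ...]
6 cmd -1.180 act -1.180 [-0.147 -0.418 -0.016] [-0.105 -0.009  0.045] [477.441  30.075 153.109]
19.82 cmd -1.210 act -1.210 [-0.384 -0.183  0.013] [-0.137  0.022  0.031] [477.441  30.075 153.109]
20.27 cmd -1.240 act -1.240 [-0.549 -0.651  0.026] [-0.124  0.033  0.035] [477.441  30.075 153.109]
20.73 cmd -1.270 act -1.270 [-0.608 -0.698 -0.01 ] [-0.146  0.06   0.041] [477.441  30.075 153.109]
21.19 cmd -1.300 act -1.300 [-0.814 -0.591  0.112] [-0.162  0.085  0.05 ] [477.441  30.075 153.109]
21.65 cmd -1.330 act -1.330 [-1.007 -0.682  0.041] [-0.164  0.127  0.063] [477.441  30.075 153.109]
22.11 cmd -1.360 act -1.360 [-1.143 -0.756  0.12 ] [-0.167  0.169  0.086] [477.441  30.075 153.109]
stop
```

```bash
python3 - <<'E'
from turn import *
st=json.load(open("st.json"))
f,t=wr(50);print(f-f0,t-t0)
t=(t-t0)[2]
if t<.088: f,t=step(st,YAW-1.36-(.095-t)/.6,50)
save("top","t2.png",(218,182,262,236),9)
E
```

```text
[-1.303 -0.694  0.114] [-0.166  0.205  0.083]
23.19 cmd -1.380 act -1.380 [-1.556 -0.633  0.09 ] [-0.169  0.254  0.095] [477.363  30.043 153.114]
```

View pics/t2.png

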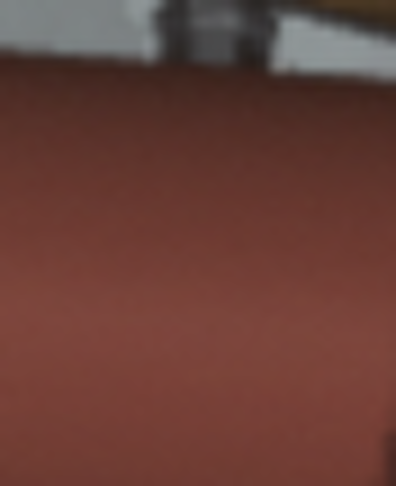

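The top view is blocked by the arm, but the moment rises steadily past 1.3 rad to 0.095 N m, so the key is firm against its stop. Next I turn it back and draw it out.

```bash
python3 - <<'E'
from turn import *
st=json.load(open("st.json"))
for a in np.linspace(1.30,0,12):
    f,t=step(st,YAW-a,10)
    if np.linalg.norm(f)>8 or abs(t[2])>.1: print("stop");break
else:
    for z in np.arange(.156,.176,.003):
        st["p"][2]=z; f,t=step(st,YAW,8)
        if np.linalg.norm(f)>6: print("stop");break
E
```

```text
23.57 cmd -1.300 act -1.302 [-1.122 -0.564 -0.111] [-0.117  0.14   0.037] [477.363  30.043 153.114]
23.93 cmd -1.182 act -1.184 [-0.465  0.107 -0.155] [ 0.008  0.002 -0.007] [477.363  30.043 153.114]
24.27 cmd -1.064 act -1.067 [-0.339  0.294 -0.012] [ 0.02  -0.004  0.012] [477.363  30.043 153.114]
24.62 cmd -0.945 act -0.948 [-0.198  0.49  -0.371] [ 0.056 -0.017  0.022] [477.363  30.043 153.114]
24.98 cmd -0.827 act -0.830 [ 0.091  0.65  -0.458] [ 0.075 -0.055 -0.002] [477.363  30.043 153.114]
25.32 cmd -0.709 act -0.712 [ 0.023  0.694 -0.063] [ 0.109 -0.085 -0.006] [477.363  30.043 153.114]
25.68 cmd -0.591 act -0.594 [ 0.58   1.022 -0.05 ] [ 0.154 -0.124  0.012] [477.363  30.043 153.114]
26.02 cmd -0.473 act -0.476 [ 0.321  1.515 -0.109] [ 0.226 -0.142  0.025] [477.379  30.119 153.108]
26.38 cmd -0.355 act -0.358 [0.485 1.265 0.185] [ 0.196 -0.169  0.007] [477.379  30.119 153.108]
26.73 cmd -0.236 act -0.239 [0.513 1.172 0.215] [ 0.25  -0.175  0.017] [477.379  30.119 153.108]
27.07 cmd -0.118 act -0.121 [0.62  1.309 0.432] [ 0.267 -0.212  0.02 ] [477.41   30.184 153.13 ]
27.43 cmd 0.000 act -0.003 [0.671 1.571 0.323] [ 0.262 -0.194  0.015] [477.443  30.263 153.146]
27.78 cmd 0.000 act -0.000 [-0.793  1.087  0.136] [0.231 0.041 0.021] [477.443  30.263 156.   ]
28.15 cmd 0.000 act -0.000 [-0.398  0.502  0.174] [0.004 0.031 0.019] [477.443  30.263 159.   ]
28.52 cmd 0.000 act -0.000 [-0.27   0.62  -0.052] [ 0.007 -0.006  0.022] [477.443  30.263 162.   ]
28.88 cmd 0.000 act -0.000 [-0.505  0.121 -0.085] [ 0.03   0.016 -0.004] [477.443  30.263 165.   ]
29.25 cmd 0.000 act -0.000 [-0.61   0.25  -0.065] [0.013 0.001 0.009] [477.443  30.263 168.   ]
29.62 cmd 0.000 act -0.000 [-0.532  0.064 -0.37 ] [0.003 0.    0.009] [477.443  30.263 171.   ]
29.98 cmd 0.000 act 0.000 [-0.505  0.029 -0.521] [0.012 0.006 0.027] [477.443  30.263 174.   ]
```

```bash
python3 - <<'E'
from turn import *
move_straight([.4774,.0303,.24],feed=.12)
move_pose([.421,.337,.20],R(YAW)); dwell(.2)
print(current_time_s(),current_ee_pos(),current_opening(),current_finger_force())
a=save("side","s3.png",(70,60,290,225),3.6)
E
```

```text
32.0833 [0.422 0.336 0.2  ] 0.00918994911006126 41.04047387838364
```

View pics/s3.png

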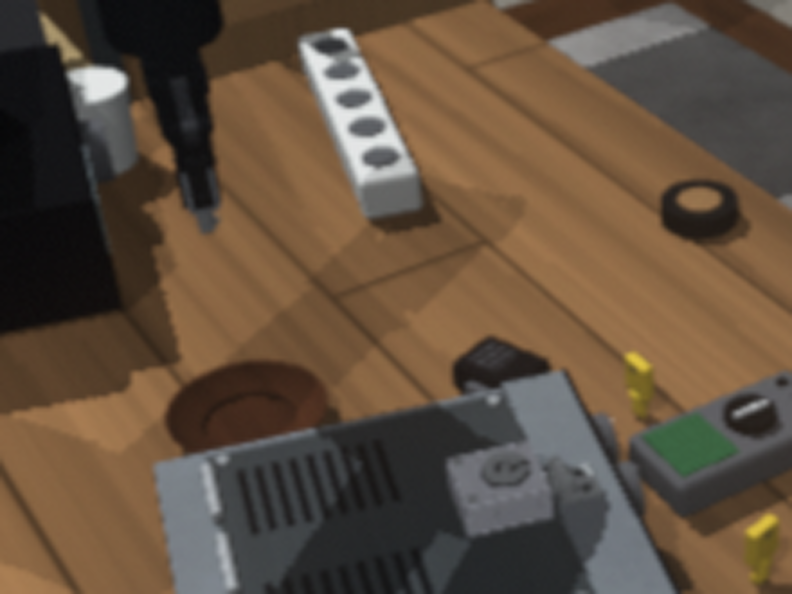

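The picture shows the key in the fingers (shank tip at crop pixel (205,225)), the lock empty at (505,465) and the bolt across to the keeper at about (555,475). I'll set the key down now.

```bash
python3 - <<'E'
from turn import *
move_straight([.421,.337,.045],feed=.08)
print(move_straight([.421,.337,.0265],feed=.015,f_stop=2.5),current_ee_pos())
gripper_to(.03); dwell(.4)
move_straight([.421,.337,.12],feed=.06)
move_pose([.30,.45,.28],R(YAW)); dwell(.5)
print(current_time_s(),current_ee_pos())
save("top","t4.png",(80,120,300,285),3.6)
E
```

```text
True [0.421 0.337 0.028]
39.1167 [0.3  0.45 0.28]
```

View pics/t4.png

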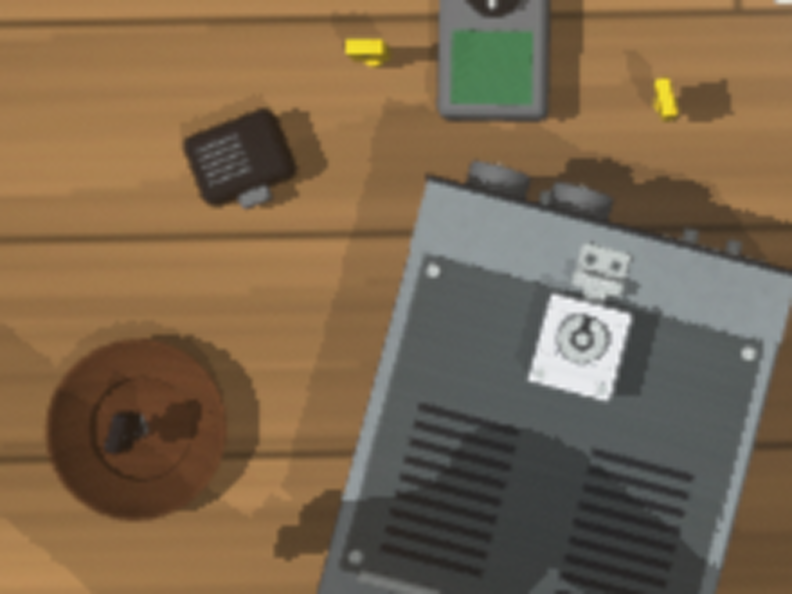

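The key is in the dish, with its head at crop pixel (125,430) and the dish centre at about (137,428). The bolt has reached the keeper at (600,285), and the microphone and multimeter stand where they were.

```bash
python3 -c "
from station import *
print(hand_in())"
```

```text
the job is handed in; nothing more can be done
None
```

I locked the cover, turned the key back, drew it out, set it down in the dish and handed the job in after about 39 s; no verdict came back, and with the arm hiding the bolt at the stop, firmness rests on the turning moment (about 0.095 N m).

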